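Load a salami into the slicer's V trough, butt it and hold it down

ROBOT

A 6-joint arm with a two-finger parallel gripper is mounted at the origin on the work surface. World frame = base frame: x ahead of the robot, y to its left, z up, the work surface at z = 0. Lengths are in mm, angles in rad, forces in N, time in s.
With the tool pointing down it reaches from about 275 to 825 mm from the base axis. Payload 5.2 kg.
Tool frame: the origin (TCP) lies at the very end of the fingers, on their centre line; the grasp point (between the pads) lies 19 mm behind it; z points along the fingers, y is the line along which they close (so a half turn about z gives the same grasp; the last joint's range is limited). The gripper opens to 93 mm and grips with 3 to 60 N. Pads are 15 mm wide; open, the fingers measure 128 mm over their backs; the gripper's body (75 mm by 188 mm) begins 65 mm behind the grasp point.
Start: joints at [0.986, 0.259, 1.535, -0, 1.348, -0.203], TCP at [204.904, 510.411, 218.653] pointing down, gripper open.
Joint ranges: [-3.14, 3.14], [-0.91, 2.08], [0.19, 2.58], [-1.22, 4.36], [0.22, 2.71], [-3.12, 3.12]. Speed limits (rad/s): [2.57, 2.57, 3.14, 3.14, 3.14, 3.14].

INTERFACE

Orientations are given as a unit quaternion [x, y, z, w].
In Python, from rig import arm gives the robot as it stands.
- The arm moves only by the tool play_rows, never from a script. Its argument "plan" is a list that holds one entry, the list of rows, each a list of 6 numbers: the shift along the tool's x, y, z in m, then the turn, a rotation vector about the tool's x, y, z in rad. In form: [[[tx, ty, tz, wx, wy, wz], ...]]. A call has 1 to 12 rows; each row is the pose to reach, as a shift and turn from the pose commanded when the call began, along the tool's axes at that moment; what a row does not reach only later rows make up. A row lasts 1/8 s, in which the tool goes at most 62.5 mm and 10.7 degrees, less where a joint would pass 70% of its speed; a pose out of reach is approached as far as the arm can. A call with a gripper value outside its range is refused whole. "jaw" is the finger opening in m, from 0 to 0.093, set as the call begins (left out, the last holds). The fingers move at their own pace and stop on an object; "force" is the grip in N (left out, the last holds). Time passes only in rows, so rows that repeat a pose let the fingers close. It gives the time, the measured TCP pose, the force, the opening and the grip force at its end, in the units of the state.
- arm.get_state(): the state, without advancing time (a new reading comes with each control period).
- arm.grab_frame(name): name is "scene" or "top" or "wrist"; returns the picture (400x640x3 uint8, blue, green, red); there is no depth.
- arm.get_calibration(name): a dict with "mtx" (3x3 intrinsics, pixels), "k1" (the pictures are not rectified: a ray, as slopes to the right and down, at radius r is drawn at 1 + k1 r^2 times it, then the intrinsics apply), "pose" (4x4, takes a point from camera to world coordinates). Camera axes: x right, y up, looking along -z (the intrinsics and any distortion apply to the point x, -y, -z); pixel columns grow to the right and rows downward; lengths in mm; the calibration is good to about 2 mm. A picture is of the moment at which its call begins: read the wrist's pose just before it. get_calibration takes no time and is no camera call; for the wrist camera it gives the pose at the moment of the call.
- arm.sign_off(): hands the job in; it is judged then, once.
Trained networks look in the newest picture that a camera, given by its name, has taken for a name from the list of things; names that differ only in an ending like _2 or _b are one class to them, and where a whole thing is asked for, a point or a joint stands for the part that bears it (a point fixed in the world has none). Each returns a list of dicts, best first, with "confidence" (0 to 1); they miss things now and then, are a little off and sometimes report something else, mostly with a low value. They report only what shows in the picture. A call takes as long as a camera call. They do not tell look-alikes from the thing itself.
- arm.spot_in(target, camera): "point" ([x, y, z] in mm, in world coordinates, good to about 4 mm: the middle of the surface that is visible of it).
The state is a dict: "t": time; "joint_pos": joint angles; "qd": joint speeds; "effort": joint torques, N m; "tool_pos": TCP position; "tool_rot": TCP orientation; "force": force on the tool from outside, world axes, zero at the start; "wrist_torque": the same for the moment, N m; "width": finger opening in mm; "finger_force": force on a finger pad.
Only numpy, scipy, OpenCV 4.12 (cv2) and the standard library are available. Lean on these libraries where they do the work, as an engineer would, in place of code of your own. Each camera call takes 0.05 s, during which the arm holds its last target. There are 200 camera calls.

TASK

Load the thick salami into the counter slicer: lower it gently into the V trough, cut face towards the thickness plate but a finger's breadth short of it, and let it settle into the V. Then slide it along the trough until you feel the cut face bear lightly on the plate, without ramming it, and swing the hold-down arm over so that its sprung foot grips the salami firmly but does not crush it. Let go of everything, and leave the other things on the counter where they are.

Things in the scene. Friction and masses are not known exactly. Their poses are not given: they have to be found in the camera images.
- salami: thick dry-cured salami, rigid, reddish brown with pale string loops: round log 56 mm in diameter, 213 mm long, 0.37 to 0.64 kg. Origin on its axis; its +y axis runs to the flat cut face 105 mm away; the rounded end is at y = -107.5 mm. Starts on the 16 mm thick white board, cut face roughly to the robot's left. It rolls freely about y.
- salami_cut (a point): centre of the salami's flat cut face, on its axis.
- thickness_plate: upright aluminium thickness plate, fixed, 145 mm wide, 8 mm thick, from 45 mm below to 80 mm above its origin. Origin: where the trough's centre line meets its face, 125 mm above the counter. +y: along the trough into the plate (horizontal), +x: to the far side (blade, hinge), z up. Contact on it is stiff, about 20 N per mm: to be felt; 3 to 8 N is right, above 14 N is ramming.
- trough_mid (a point): point on the V trough's centre line, 110 mm before the plate (plate axes). Open 90 degree V of steel sheet, 208 mm long, ending 7 mm before the plate; a salami resting on both faces has its axis on the centre line. Its edges are low: 26 mm to either side, 14 mm below the line; outside them free down to the carriage table, 45 mm below the line. Sliding it takes 2 to 8 N.
- slicer: counter slicer, aluminium, base 400 x 380 mm, fixed. Origin on the counter 125 mm straight below the thickness plate's origin, same axes. Base top at z = 68 mm, carriage table at 80 mm. Blade guard and motor stand at x 47 to 256 mm, y 0 to 145 mm, up to 295 mm high. The hold-down's hinge post is at x = 79 mm, y = -165 mm.
- hold_grip (a point): middle of the hold-down arm's black grip: a round bar 20 mm thick and 30 mm long, parallel to the trough, 130 mm from the hinge. Its ends are free: two fingers can pinch it end to end from above, closing along the trough, and it turns between them.
- hold_down (a joint): hold-down arm's angle, rad: 0 = level over the trough, growing as it swings up and to the far side; starts at about 2. Range -0.1 to 2.25. Hinge parallel to the trough. The hinge is stiff: it stays where left, takes 6 to 9 N at the grip to turn. The foot meets a seated salami at about 0.08; from there the force at the grip grows by about 1.3 N per mm. About 0.05 gives a firm hold.
- hold_hinge (a point): point on the hold-down's hinge axis, plate axes: x = 75 mm, y = -165 mm, z = 43 mm from the thickness plate's origin. The grip is 130 mm from it, at x = -130 cos(angle), z = +130 sin(angle) mm from here.
- foot: sprung pressing foot under the arm: steel plate 28 x 28 mm, 75 mm from the hinge, over the salami's axis when level. Origin on the arm's line; the plate's underside is 21 mm below it. Spring: 4 N per mm of foot travel, 9 mm travel. A firm hold is 4 N or more on the salami, about 9 N is right (foot pushed in 2 to 3 mm); above 15 N it is crushed.
- thin_sausage: bystander: thin sausage 32 mm thick, 180 mm long, on the near edge of the board, origin at its underside's centre. Leave alone.
- knife: bystander: chef's knife lying on the far edge of the board, along it. Leave alone.
- carafe: bystander: glass carafe 205 mm high, 92 mm across, behind the board. Leave alone.
- water_bottle: bystander: clear water bottle 200 mm high, 62 mm across, behind the board. Leave alone.
- jar: bystander: amber jar 90 mm high, 70 mm across, in front of the slicer on the robot's left. Leave alone.
- plates: bystander: stack of small white plates 150 mm across, 44 mm high, to the left of the slicer. Leave alone.
Things that resemble listed ones, but are neither listed nor needed, are in the scene too. What is shaped like the salami but purple is not meant.

How it is judged (in metres and radians):
On the way, in this order (a step that is already met when the one before it is completed fails the run):
1. the salami lies settled on the V's centre line (within 2.5 mm at its middle and at its cut face), cut face 3 to 50 mm short of the thickness plate, hold-down arm still up (x of salami in the frame of thickness_plate between -0.0025 and 0.0025 m and z of salami in the frame of thickness_plate between -0.0025 and 0.0025 m and x of salami_cut in the frame of thickness_plate between -0.0025 and 0.0025 m and z of salami_cut in the frame of thickness_plate between -0.0025 and 0.0025 m and y of salami_cut in the frame of thickness_plate between -0.05 and -0.003 m and linear speed of salami below 0.03 m/s and value of joint hold_down above 0.6 rad), for 0.2 s.
2. slid along the trough, still on the centre line, until the cut face bears on the thickness plate with more than 2 N, hold-down arm still up (x of salami in the frame of thickness_plate between -0.0025 and 0.0025 m and z of salami in the frame of thickness_plate between -0.0025 and 0.0025 m and x of salami_cut in the frame of thickness_plate between -0.0025 and 0.0025 m and z of salami_cut in the frame of thickness_plate between -0.0025 and 0.0025 m and contact force between salami and thickness_plate above 2 N and value of joint hold_down above 0.6 rad), for 0.1 s.
At the end, for the whole second after the job is handed in: The salami rests in the V trough on its centre line (middle and cut face within 2.5 mm across and in height), its cut face within 2 mm of the thickness plate, the hold-down's foot presses on it with 4 to 15 N, everything is released and at rest (x of salami in the frame of thickness_plate between -0.0025 and 0.0025 m and z of salami in the frame of thickness_plate between -0.0025 and 0.0025 m and x of salami_cut in the frame of thickness_plate between -0.0025 and 0.0025 m and z of salami_cut in the frame of thickness_plate between -0.0025 and 0.0025 m and y of salami_cut in the frame of thickness_plate between -0.002 and 0.002 m and contact force between foot and salami between 4 and 15 N and linear speed of salami below 0.01 m/s and contact force between the fingers and salami below 0.01 N and contact force between the fingers and slicer below 0.01 N); the robot touches nothing.
It fails at once if the salami rammed against the thickness plate with more than 14 N (contact force between salami and thickness_plate above 14 N).
It fails at once if the salami pressed down onto the slicer with more than 25 N by the gripper, short of the plate (contact force between salami and slicer above 25 N and contact force between the fingers and salami above 0.5 N and y of salami_cut in the frame of thickness_plate below -0.003 m).
It fails at once if the salami dropped (faster than 0.35 m/s with no finger on it) (linear speed of salami above 0.35 m/s and contact force between the fingers and salami below 0.01 N).
It fails at once if the salami crushed under the foot with more than 15 N (contact force between foot and salami above 15 N).
It fails at once if a bystander moved more than 20 mm (distance of any of thin_sausage, knife, carafe, water_bottle, jar, plates from where it was at the start of the episode above 0.02 m).
It also fails if it takes over 72 s, if anything falls off the work surface, if the arm or the gripper's body presses on something with over 40 N, if the wrist force passes 120 N, or if a joint passes its speed limit or range.

## Working session

There is one attempt and no reset: what is moved stays moved. The work goes in short steps, Python scripts to look and compute and a tool call to move; the robot and the scene stay as the last step left them, time stands still between calls to the robot, and variables do not carry over. Pictures are saved under pics/ and viewed, at most 10 in all, crops included, and the job is handed in when it is done.

Besides the shell and the picture viewer there is one more tool, called by a JSON object that holds its "op" and its "data", one argument or row to a line. play_rows: Moves the arm, as the interface text tells. Its arguments: {"type":"object","properties":{"plan":{"type":"array"},"jaw":{"type":"number"},"force":{"type":"number"}},"required":["plan"]}

```bash
ls; mkdir -p pics; python3 - <<'E'
from rig import arm
import cv2
s=arm.get_state();print(s)
for c in("scene","top"):
    cv2.imwrite(f"pics/{c}0.png",arm.grab_frame(c))
    k=arm.get_calibration(c);print(c,k)
    for n in("salami","thickness_plate","slicer","hold_grip","thin_sausage","knife","carafe","water_bottle","jar","plates","foot"):
        print(c,n,[( [round(v) for v in d["point"]],round(d["confidence"],2)) for d in arm.spot_in(n,c)])
print(arm.get_state()["t"])
E
```

```text
pics
{'t': 0.0, 'joint_pos': array([ 9.86200661e-01,  2.59322891e-01,  1.53604089e+00, -2.13774893e-06,
        1.34799019e+00, -2.02812242e-01]), 'qd': array([ 0.0001403 , -0.00044338,  0.00172074, -0.00104347,  0.00018675,
       -0.00142553]), 'effort': array([-1.47079678e-03, -4.37314725e+01, -2.83999836e+01,  7.16726203e-02,
        4.14606300e-02, -2.27118621e-04]), 'tool_pos': array([204.60637264, 509.9600772 , 217.84545847]), 'tool_rot': array([ 1.89734178e-01,  9.81835101e-01, -8.13679268e-04, -3.36866729e-04]), 'force': array([-0.51270741,  0.1077683 , -0.27412691]), 'wrist_torque': array([-0.01009263, -0.02043693, -0.0110931 ]), 'finger_force': 0.0, 'width': 92.93510366462516}
scene {'mtx': array([[438.99649067,   0.        , 315.41362584],
       [  0.        , 438.99649067, 198.20355117],
       [  0.        ,   0.        ,   1.        ]]), 'k1': -0.0936600315463173, 'pose': array([[ 5.23924772e-01, -6.88296333e-01,  5.01747936e-01,
         1.28777971e+03],
       [ 8.51727930e-01,  4.28818040e-01, -3.01122269e-01,
        -3.81172042e+02],
       [-7.89721270e-03,  5.8
[... 1032 characters left out ...]
3,
         7.61397115e+01],
       [-8.22573172e-03,  7.24264550e-02,  9.97339835e-01,
         1.52833780e+03],
       [ 0.00000000e+00,  0.00000000e+00,  0.00000000e+00,
         1.00000000e+00]])}
top salami [([217, -379, 55], 0.93), ([529, -324, 66], 0.8)]
top thickness_plate [([526, 240, 179], 0.95)]
top slicer [([622, 206, 77], 0.7)]
top hold_grip [([655, 64, 245], 0.75)]
top thin_sausage [([641, -338, 26], 0.65)]
top knife [([640, -334, 25], 0.65)]
top carafe [([750, -145, 117], 0.61)]
top water_bottle [([742, -273, 131], 0.86)]
top jar [([245, 336, 91], 0.86), ([641, -338, 27], 0.55)]
top plates [([470, 548, 46], 0.63), ([744, -273, 135], 0.24)]
top foot [([645, 65, 246], 0.53)]
1.2
```

View pics/top0.png

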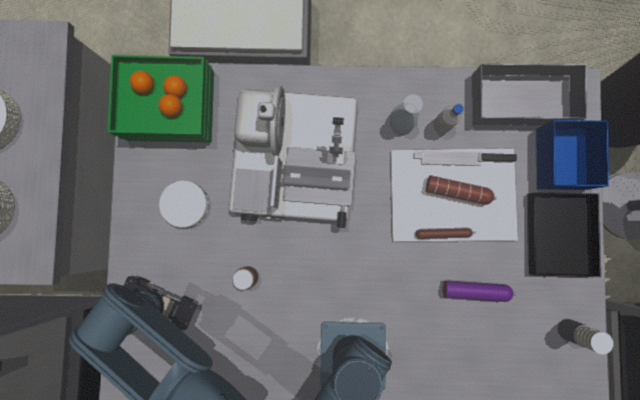

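View pics/scene0.png

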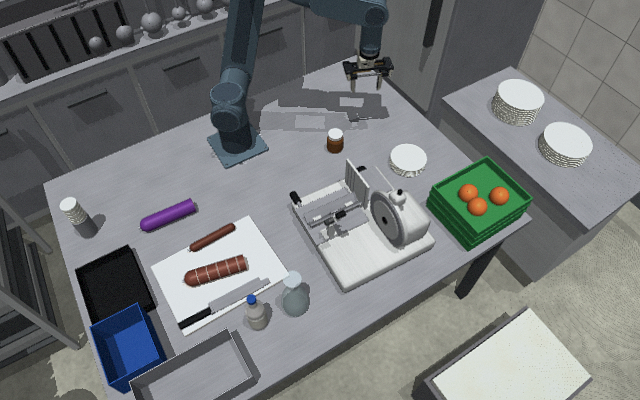

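```bash
cat > h.py <<'E'
from rig import arm
import numpy as np, cv2
from scipy.spatial.transform import Rotation as R
def pose():
    s=arm.get_state(); return np.array(s["tool_pos"]),R.from_quat(s["tool_rot"]),s
def rel(p,yaw):
    "shift (m) and turn to world TCP p (mm), tool down, tool y at angle yaw (rad, mod pi nearest)"
    p0,r0,_=pose(); y0=np.arctan2(*r0.as_matrix()[[1,0],[1,1]])
    d=(yaw-y0+np.pi/2)%np.pi-np.pi/2; y=y0+d
    Rt=np.array([[-np.sin(y),0,0],[np.cos(y),0,0],[0,0,-1.]]); Rt[:,1]=[np.cos(y),np.sin(y),0]; Rt[:,0]=np.cross(Rt[:,1],Rt[:,2])
    return np.round(np.r_[r0.inv().apply(np.array(p)-p0)/1e3,(r0.inv()*R.from_matrix(Rt)).as_rotvec()],4).tolist()
def ray(c,uv):
    x=cv2.undistortPoints(np.array([[uv]],float),c["mtx"],np.array([c["k1"],0,0,0,0]))[0,0]
    return c["pose"][:3,3],c["pose"][:3,:3]@np.array([x[0],-x[1],-1])
def onz(c,uv,z):
    o,d=ray(c,uv); return o+d*(z-o[2])/d[2]
def proj(c,P):
    q=(np.atleast_2d(P)-c["pose"][:3,3])@c["pose"][:3,:3]; q=q*[1,-1,-1]
    return cv2.projectPoints(q,np.zeros(3),np.zeros(3),c["mtx"],np.array([c["k1"],0,0,0,0]))[0][:,0]
E
python3 - <<'E'
from h import *
p,r,s=pose();c=arm.get_calibration("wrist")
print(r.inv().apply(c["pose"][:3,3]-p), r.as_matrix().T@c["pose"][:3,:3],c["mtx"],c["k1"])
print(rel([450,120,400],np.pi/2),rel([450,120,400],0))
E
```

```text
[  82.65458126   -0.47009292 -166.75568873] [[ 1.24385249e-03  9.55648453e-01  2.94507192e-01]
 [ 9.99999081e-01 -1.03011436e-03 -8.80875445e-04]
 [-5.38431169e-04  2.94508017e-01 -9.55648857e-01]] [[317.96123621   0.         319.35256659]
 [  0.         317.96123621 198.27864792]
 [  0.           0.           1.        ]] 0.005064025257549414
[-0.3729, -0.271, -0.1813, -0.0001, -0.0, -0.3818] [-0.3729, -0.271, -0.1813, -0.0001, 0.0, 1.189]
```

{"op": "play_rows", "data": {
  "plan": [
    [[-0.373, -0.271, -0.181, 0, 0, -0.382], [-0.373, -0.271, -0.181, 0, 0, -0.382], [-0.373, -0.271, -0.181, 0, 0, -0.382], [-0.373, -0.271, -0.181, 0, 0, -0.382], [-0.373, -0.271, -0.181, 0, 0, -0.382], [-0.373, -0.271, -0.181, 0, 0, -0.382], [-0.373, -0.271, -0.181, 0, 0, -0.382], [-0.373, -0.271, -0.181, 0, 0, -0.382], [-0.373, -0.271, -0.181, 0, 0, -0.382], [-0.373, -0.271, -0.181, 0, 0, -0.382], [-0.373, -0.271, -0.181, 0, 0, -0.382], [-0.373, -0.271, -0.181, 0, 0, -0.382]]
  ]
}}

```text
t: 2.7
tool_pos: [449.2, 121.2, 399.4]
tool_rot: [-0.001, 1.0, 0.0, -0.0]
force: [-0.8, 0.3, 0.2]
width: 93.1
finger_force: 0.0
```

```bash
python3 - <<'E'
from h import *
import json
c=arm.get_calibration("wrist"); im=arm.grab_frame("wrist")
json.dump({k:np.array(v).tolist() for k,v in c.items()},open("w1.json","w"))
cv2.imwrite("pics/w1.png",im)
for n in("thickness_plate","slicer","hold_grip","foot"):
    print(n,[(np.round(d["point"]),round(d["confidence"],2)) for d in arm.spot_in(n,"wrist")])
print(pose()[0])
E
```

```text
thickness_plate [(array([511., 242., 155.]), 0.63)]
slicer [(array([556., 190.,  79.]), 0.62)]
hold_grip [(array([667.,  65., 256.]), 0.83)]
foot [(array([650.,  67., 254.]), 0.77)]
[449.84220984 120.431145   399.64936902]
```

View pics/w1.png

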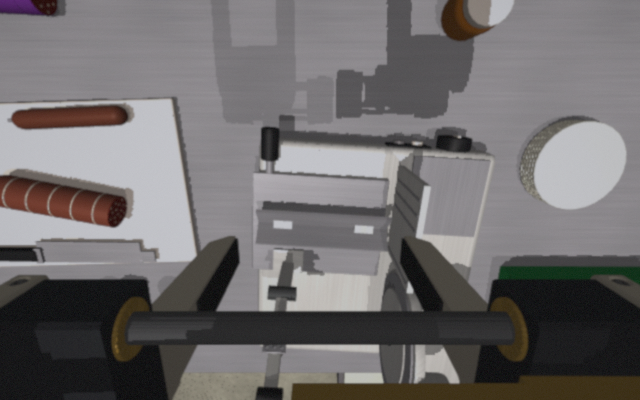

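```bash
python3 - <<'E'
import cv2
im=cv2.imread("pics/w1.png")[125:290,240:480]
cv2.imwrite("pics/w1c.png",cv2.resize(im,None,fx=3.33,fy=3.33,interpolation=cv2.INTER_CUBIC))
E
```

```text
(no output)
```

View pics/w1c.png

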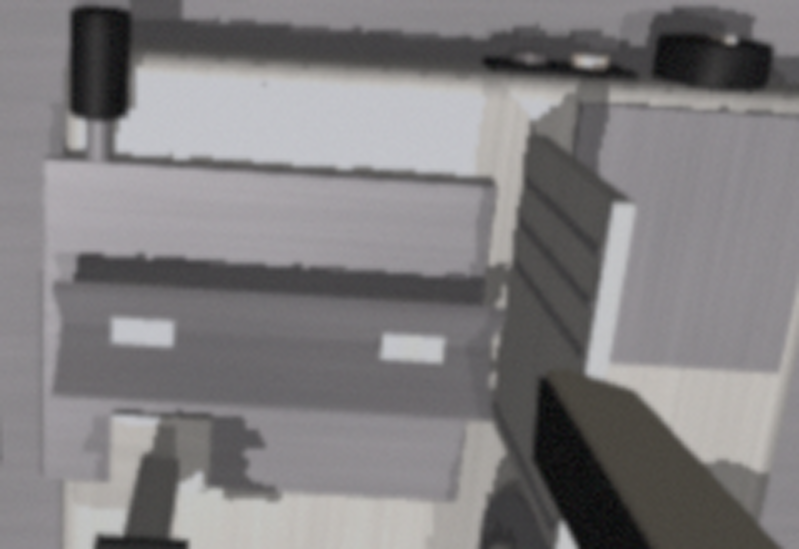

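```bash
python3 - <<'E'
from h import *
import json
c={k:np.array(v) for k,v in json.load(open("w1.json")).items()}
f=lambda x,y,z: onz(c,(240+x/3.33,125+y/3.33),z)
P=[f(55,283,111),f(485,303,111),f(53,394,111),f(490,416,111)]
for p in P: print(p.round(1))
print(np.linalg.norm(P[0]-P[1]),np.linalg.norm(P[2]-P[3]),np.linalg.norm(P[0]-P[2]))
T=[f(612,203,205),f(585,375,205),f(533,135,80)]
for p in T: print(p.round(1))
m=(P[0]+P[2])/2;n=(P[1]+P[3])/2;d=n-m
print("yaw of trough from +y (ccw)",np.degrees(np.arctan2(-d[0],d[1])), m.round(1),n.round(1), (n+d/np.linalg.norm(d)*7).round(1))
E
```

```text
[525.4  26.4 111. ]
[534.4 222.6 111. ]
[580.7  22.5 111. ]
[591.3 228.7 111. ]
196.41615678081018 206.4760643317169 55.36822037908157
[462.1 243.8 205. ]
[528.  240.5 205. ]
[462.5 246.5  80. ]
yaw of trough from +y (ccw) -2.7951067243903407 [553.1  24.4 111. ] [562.9 225.6 111. ] [563.2 232.6 111. ]
```

{"op": "play_rows", "data": {
  "plan": [
    [[-0.19, 0, 0.03, 0, 0, 0], [-0.19, 0, 0.03, 0, 0, 0], [-0.19, 0, 0.03, 0, 0, 0], [-0.19, 0, 0.03, 0, 0, 0], [-0.19, 0, 0.03, 0, 0, 0], [-0.19, 0, 0.03, 0, 0, 0]]
  ]
}}

```text
t: 3.7
tool_pos: [639.0, 120.3, 371.7]
tool_rot: [-0.0, 1.0, 0.0, 0.001]
force: [0.2, 0.3, -0.6]
width: 93.1
finger_force: 0.0
```

```bash
python3 - <<'E'
from h import *
import json
c=arm.get_calibration("wrist"); im=arm.grab_frame("wrist")
json.dump({k:np.array(v).tolist() for k,v in c.items()},open("w2.json","w"))
cv2.imwrite("pics/w2.png",im)
# crop around trough, print crop origin
q=proj(c,[[500,0,111],[640,0,111],[500,260,205],[640,250,111]]);print(q)
x0,y0=np.floor(q.min(0)).astype(int)-10; x0=max(x0,0);y0=max(y0,0);x1,y1=np.ceil(q.max(0)).astype(int)+10
s=min(800/(x1-x0),600/(y1-y0));print(x0,y0,s)
cv2.imwrite("pics/w2c.png",cv2.resize(im[y0:y1,x0:x1],None,fx=s,fy=s,interpolation=cv2.INTER_CUBIC))
print(pose()[0])
E
```

```text
[[221.65994353  51.45417241]
 [230.94572662 163.96351869]
 [467.2702237   37.71730806]
 [414.63684791 164.28789391]]
211 27 2.9962546816479403
[638.97703089 120.31217378 371.99583936]
```

View pics/w2c.png

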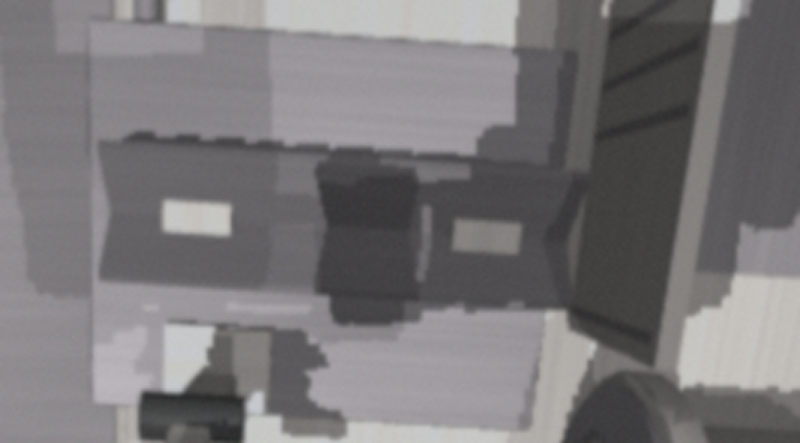

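```bash
python3 - <<'E'
from h import *
import json
L=lambda n:{k:np.array(v) for k,v in json.load(open(n)).items()}
c1,c=L("w1.json"),L("w2.json")
f=lambda x,y,z: onz(c,(211+x/2.996,27+y/2.996),z)
P=[f(98,142,111),f(588,175,111),f(100,278,111),f(573,308,111)]
for p in P: print(p.round(1))
print(np.linalg.norm(P[0]-P[1]),np.linalg.norm(P[2]-P[3]),np.linalg.norm(P[0]-P[2]))
m=(P[0]+P[2])/2;n=(P[1]+P[3])/2;d=n-m
print(np.degrees(np.arctan2(-d[0],d[1])),m,n)
print("bottom",f(112,212,85.4),f(545,240,85.4), "holes",f(197,218,85.4),f(487,237,85.4))
g=lambda x,y,z: onz(c1,(240+x/3.33,125+y/3.33),z)
print("holes1",g(143,332,85.4),g(412,348,85.4))
def tri(a,b):
    o1,d1=ray(c1,(240+a[0]/3.33,125+a[1]/3.33));o2,d2=ray(c,(211+b[0]/2.996,27+b[1]/2.996))
    A=np.c_[d1,-d2];s=np.linalg.lstsq(A,o2-o1,rcond=None)[0];p,q=o1+s[0]*d1,o2+s[1]*d2
    return ((p+q)/2).round(1),np.linalg.norm(p-q).round(1)
print(tri((143,332),(197,218)),tri((412,348),(487,237)),tri((53,394),(100,278)),tri((490,416),(573,308)),tri((55,283),(98,142)))
print("plate front face low far:",f(568,318,80), "table corners tri",tri((45,160),(90,22)),tri((493,183),(577,52)))
print("plate top edge", f(712,0,205),f(655,360,205))
E
```

```text
[526.2  25.2 111. ]
[538.8 231.4 111. ]
[581.5  22.3 111. ]
[594.  229.5 111. ]
206.54812374936904 207.58734314525358 55.39016172309002
-3.469813484492252 [553.86293914  23.74960124 111.        ] [566.39522708 230.43770965 111.        ]
bottom [553.9927982   23.84422248  85.4       ] [565.80037642 220.82422882  85.4       ] holes [556.4913861  62.2258094  85.4      ] [564.52078489 194.26531491  85.4       ]
holes1 [559.5131275   62.59106898  85.4       ] [567.46007325 194.10346458  85.4       ]
(array([556.5,  63.3,  93. ]), np.float64(0.3)) (array([564.4, 193. ,  92.8]), np.float64(0.1)) (array([581.6,  21.9, 109. ]), np.float64(0.2)) (array([594.5, 230.6, 104.8]), np.float64(0.9)) (array([526.1,  25.5, 109.3]), np.float64(1.1))
plate front face low far: [601.38112861 235.43837071  80.        ] table corners tri (array([475.4,  18.3,  79.3]), np.float64(0.3)) (array([486.4, 230.7,  76.6]), np.float64(1.0))
plate top edge [490.92226989 241.26008168 205.        ] [603.31864413 235.3527601  205.        ]
```

```bash
python3 - <<'E'
from h import *
c=arm.get_calibration("top")
a,b=onz(c,(428,185),50),onz(c,(494,196),50);print(a,b,np.linalg.norm(a-b)); d=a-b
y=np.arctan2(d[1],d[0])-np.pi/2;print(y)
print(rel([540,-310,330],y),rel([480,-100,380],0.8))
E
```

```text
[ 543.721206   -226.34541449   50.        ] [ 512.87157816 -433.99385497   50.        ] 209.92754552383084
-0.1474878192730915
[0.0994, -0.4302, 0.0417, -0.0021, 0.0026, -1.4226] [0.1591, -0.2202, -0.0085, 0.0012, 0.0029, 0.7715]
```

{"op": "play_rows", "data": {
  "plan": [
    [[0.099, -0.43, 0.042, 0, 0, 1.718], [0.099, -0.43, 0.042, 0, 0, 1.718], [0.099, -0.43, 0.042, 0, 0, 1.718], [0.099, -0.43, 0.042, 0, 0, 1.718], [0.099, -0.43, 0.042, 0, 0, 1.718], [0.099, -0.43, 0.042, 0, 0, 1.718], [0.099, -0.43, 0.042, 0, 0, 1.718], [0.099, -0.43, 0.042, 0, 0, 1.718], [0.099, -0.43, 0.042, 0, 0, 1.718], [0.099, -0.43, 0.042, 0, 0, 1.718], [0.099, -0.43, 0.042, 0, 0, 1.718], [0.099, -0.43, 0.042, 0, 0, 1.718]]
  ]
}}

```text
t: 5.25
tool_pos: [541.2, -309.5, 328.3]
tool_rot: [0.756, 0.654, 0.0, 0.0]
force: [-0.7, -0.4, 0.1]
width: 92.9
finger_force: 0.0
```

```bash
sed -i 's/    d=(yaw-y0+np.pi\/2)%np.pi-np.pi\/2; y=y0+d/    y=yaw/' h.py; python3 - <<'E'
from h import *
import json
c=arm.get_calibration("wrist"); im=arm.grab_frame("wrist")
json.dump({k:np.array(v).tolist() for k,v in c.items()},open("w3.json","w"))
cv2.imwrite("pics/w3.png",im)
for n in("salami","salami_cut"):
    print(n,[(np.round(d["point"]),round(d["confidence"],2)) for d in arm.spot_in(n,"wrist")])
p,r,s=pose();print(p,r.as_matrix()[:,1],s["joint_pos"],proj(c,[[543,-226,50],[513,-434,50]]))
E
```

```text
salami [(array([ 531., -315.,   66.]), 0.86), (array([ 230., -366.,   50.]), 0.7), (array([ 740., -283.,  134.]), 0.61)]
salami_cut [(array([ 534., -318.,   67.]), 0.84), (array([ 230., -363.,   47.]), 0.6)]
[ 541.2402115  -309.73557896  327.74150266] [ 9.89426005e-01 -1.45038532e-01  6.74718998e-05] [-6.98380802e-01  3.52429909e-01  1.14461835e+00 -4.33093572e-05
  1.64443846e+00 -5.52832072e-01] [[311.86510035  99.52412645]
 [312.78273347 243.26843632]]
```

View pics/w3.png

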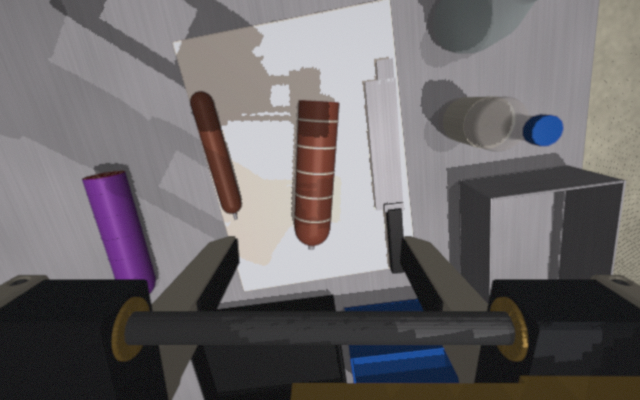

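```bash
python3 - <<'E'
from h import *
import json
c={k:np.array(v) for k,v in json.load(open("w3.json")).items()}
a=onz(c,(318.5,101.5),60);a1=onz(c,(318.5,101.5),44);b=onz(c,(313,221),44);e=onz(c,(312,244),44)
d=(a1-e);u=d/np.linalg.norm(d);print(a,a1,b,e,np.linalg.norm(d)); y=np.arctan2(d[1],d[0])-np.pi/2;print("yaw",y)
w=[onz(c,q,44)[0] for q in((299,101),(338,102),(296,220),(330,222))];print(w)
mid=e+u*107.5;g=mid+u*15;print("mid",mid,"grasp",g)
print(rel([g[0],g[1],120],y),rel([g[0],g[1],32],y))
E
```

```text
[ 551.43687709 -229.72387821   60.        ] [ 551.39653695 -229.78082594   44.        ] [ 518.28401232 -400.25490344   44.        ] [ 511.07926905 -437.83089892   44.        ] 211.92053926124524
yaw -0.19141383669833267
[np.float64(525.3236974069777), np.float64(577.4939315071853), np.float64(493.0151410252574), np.float64(543.6056125869075)]
mid [ 531.53083224 -332.29425333   44.        ] grasp [ 534.38453873 -317.56820976   44.        ]
[-0.0087, -0.0057, 0.2077, 0.0001, 0.0001, 0.0459] [-0.0087, -0.0057, 0.2957, 0.0001, 0.0001, 0.0459]
```

{"op": "play_rows", "data": {
  "plan": [
    [[-0.009, -0.006, 0.15, 0, 0, 0.046], [-0.009, -0.006, 0.2, 0, 0, 0.046], [-0.009, -0.006, 0.2, 0, 0, 0.046], [-0.009, -0.006, 0.24, 0, 0, 0.046], [-0.009, -0.006, 0.28, 0, 0, 0.046], [-0.009, -0.006, 0.2955, 0, 0, 0.046], [-0.009, -0.006, 0.2955, 0, 0, 0.046], [-0.009, -0.006, 0.2955, 0, 0, 0.046], [-0.009, -0.006, 0.2955, 0, 0, 0.046]]
  ]
}}

```text
t: 6.52
tool_pos: [535.0, -318.9, 34.1]
tool_rot: [0.772, 0.636, 0.0, 0.002]
force: [1.4, -0.2, -0.4]
width: 93.0
finger_force: 0.0
```

{"op": "play_rows", "data": {
  "plan": [
    [[0, 0, 0, 0, 0, 0], [0, 0, 0, 0, 0, 0], [0, 0, 0, 0, 0, 0], [0, 0, 0, 0, 0, 0], [0, 0, 0, 0, 0, 0], [0, 0, 0, 0, 0, 0]]
  ],
  "jaw": 0.04,
  "force": 50
}}

```text
t: 7.28
tool_pos: [533.9, -318.0, 32.1]
tool_rot: [0.772, 0.636, 0.0, -0.0]
force: [-0.1, 0.8, 0.6]
width: 55.1
finger_force: 50.0
```

{"op": "play_rows", "data": {
  "plan": [
    [[0, 0, -0.015, 0, 0, 0], [0, 0, -0.045, 0, 0, 0], [0, 0, -0.085, 0, 0, 0], [0, 0, -0.13, 0, 0, 0], [0, 0, -0.175, 0, 0, 0], [0, 0, -0.215, 0, 0, 0], [0, 0, -0.24, 0, 0, 0], [0, 0, -0.25, 0, 0, 0], [0, 0, -0.25, 0, 0, 0]]
  ]
}}

```text
t: 8.4
tool_pos: [533.7, -317.9, 282.0]
tool_rot: [0.772, 0.636, -0.0, -0.0]
force: [0.4, 0.1, -7.3]
width: 54.8
finger_force: 50.0
```

```bash
python3 - <<'E'
from h import *
p,r,s=pose();print(p,s["force"],s["wrist_torque"],s["width"])
print(rel([560.4,132.6,280],-0.0594))
E
```

```text
[ 533.69752901 -317.86925212  282.00194461] [ 0.39789283  0.09518949 -7.25704068] [ 0.02292149 -0.00495428  0.00347401] 54.77494465191392
[0.4472, -0.0602, 0.0021, -0.0003, -0.0002, -0.1336]
```

{"op": "play_rows", "data": {
  "plan": [
    [[0.015, -0.002, 0, 0, 0, -0.005], [0.05, -0.007, 0, 0, 0, -0.015], [0.1, -0.013, 0, 0, 0, -0.03], [0.155, -0.021, 0, 0, 0, -0.047], [0.21, -0.028, 0, 0, 0, -0.063], [0.265, -0.036, 0, 0, 0, -0.08], [0.32, -0.043, 0, 0, 0, -0.096], [0.37, -0.05, 0, 0, 0, -0.11], [0.41, -0.055, 0, 0, 0, -0.122], [0.435, -0.0585, 0, 0, 0, -0.13], [0.447, -0.06, 0, 0, 0, -0.134], [0.447, -0.06, 0, 0, 0, -0.134]]
  ]
}}

```text
t: 9.9
tool_pos: [560.1, 132.8, 281.4]
tool_rot: [0.727, 0.686, -0.001, -0.0]
force: [-0.1, -0.3, -6.0]
width: 55.2
finger_force: 50.0
```

```bash
python3 - <<'E'
from h import *
import json
c=arm.get_calibration("wrist"); im=arm.grab_frame("wrist");cv2.imwrite("pics/w4.png",im)
json.dump({k:np.array(v).tolist() for k,v in c.items()},open("w4.json","w"))
p,r,s=pose();print(p,s["force"],s["wrist_torque"],s["width"],s["t"])
print(rel([560.4,132.6,135],-0.0594))
E
```

```text
[560.3288094  131.90809981 281.55948737] [ 1.10365337 -1.39919204 -5.78354185] [-0.03568231  0.04921795  0.00132387] 55.4466356818658 9.95
[0.0008, 0.0002, 0.1466, -0.0012, 0.0007, 0.0008]
```

View pics/w4.png

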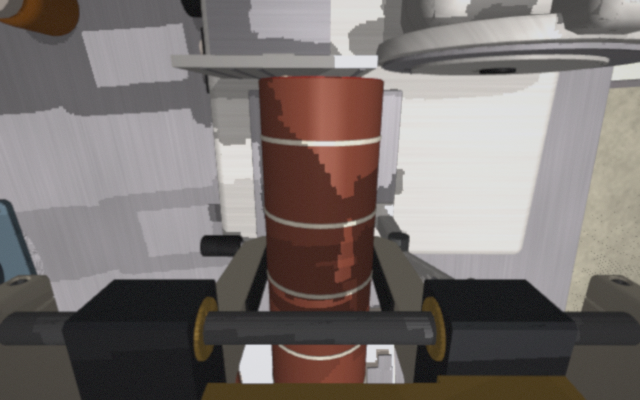

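```bash
python3 - <<'E'
from h import *
import json
c={k:np.array(v) for k,v in json.load(open("w4.json")).items()}
u=np.array([.0593,.9982,0]);x=np.array([.9982,-.0593,0]);O=np.array([566.6,237.4,125])
print(proj(c,[O-98*x+[0,0,80],O+[0,0,80],O+8*u-98*x+[0,0,80]]))
q=[onz(c,(321,77),z) for z in(321,293)]
for k in q: print(k,(k-O)@x,(k-O)@u)
b=[onz(c,p,293.5) for p in((261,90),(382,90),(270,290),(365,290))]; print([(np.round((k-O)@x,1),np.round((k-O)@u,1)) for k in b])
E
```

```text
[[182.46722548  66.10514102]
 [320.7920316   66.65946489]
 [181.03120305  53.77826219]]
[565.58410774 223.01842878 321.        ] -0.16123648520312422 -14.415926799655278
[565.77433957 224.83600598 293.        ] -0.07912939994728195 -12.590340497809139
[(np.float64(-27.7), np.float64(-18.3)), (np.float64(28.0), np.float64(-18.1)), (np.float64(-28.0), np.float64(-124.0)), (np.float64(25.0), np.float64(-123.8))]
```

```bash
python3 - <<'E'
from h import *
import json
c={k:np.array(v) for k,v in json.load(open("w4.json")).items()}
u=np.array([.0593,.9982,0]);x=np.array([.9982,-.0593,0]);O=np.array([566.6,237.4,125])
P=[[s*26,-y,-14] for y in(7,60) for s in(-1,1)]
print(proj(c,[O+x*a+u*b+[0,0,d] for a,b,d in P]))
im=cv2.imread("pics/w4.png")[70:250,200:450];cv2.imwrite("pics/w4c.png",cv2.resize(im,None,fx=3.2,fy=3.2,interpolation=cv2.INTER_CUBIC))
for p in((248,92),(402,90)):
  for z in(80,111): k=onz(c,p,z);print(p,z,(k-O)@x,(k-O)@u)
E
```

```text
[[294.46102484  83.63872342]
 [346.57338356  83.80254163]
 [295.48469774 137.41592485]
 [345.13070331 137.57844296]]
(248, 92) 80 -79.51731757994357 -14.36739391814254
(248, 92) 111 -72.86504034492921 -15.069253000913305
(402, 90) 80 89.28668123022186 -11.79383705834393
(402, 90) 111 81.72166695598665 -12.712450532890298
```

View pics/w4c.png

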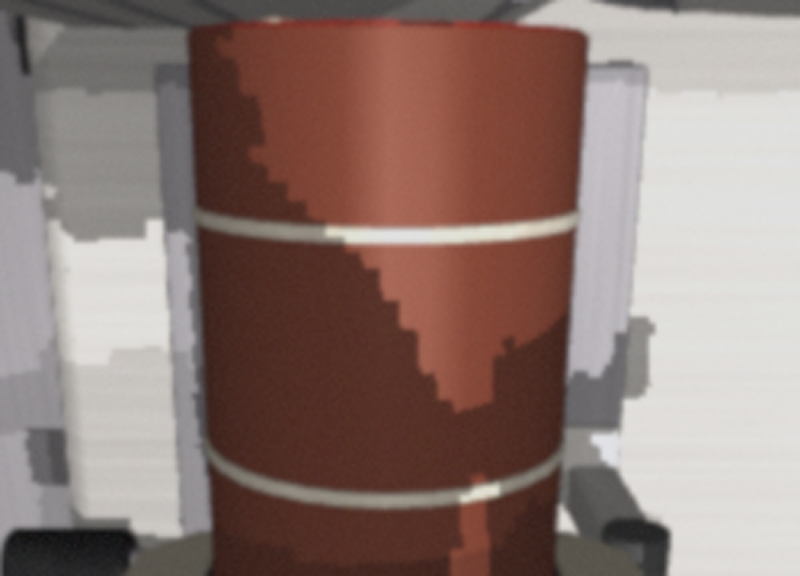

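{"op": "play_rows", "data": {
  "plan": [
    [[0.001, 0, 0.02, 0, 0, 0], [0.001, 0, 0.05, 0, 0, 0], [0.001, 0, 0.085, 0, 0, 0], [0.001, 0, 0.115, 0, 0, 0], [0.001, 0, 0.135, 0, 0, 0], [0.001, 0, 0.147, 0, 0, 0], [0.001, 0, 0.153, 0, 0, 0], [0.001, 0, 0.157, 0, 0, 0], [0.001, 0, 0.159, 0, 0, 0], [0.001, 0, 0.159, 0, 0, 0]]
  ]
}}

```text
t: 11.2
tool_pos: [561.0, 133.2, 123.5]
tool_rot: [0.728, 0.686, 0.0, 0.0]
force: [-0.3, 0.3, -6.2]
width: 55.0
finger_force: 50.0
```

{"op": "play_rows", "data": {
  "plan": [
    [[0, 0, 0.002, 0, 0, 0], [0, 0, 0.004, 0, 0, 0], [0, 0, 0.006, 0, 0, 0], [0, 0, 0.006, 0, 0, 0]]
  ]
}}

```text
t: 11.7
tool_pos: [560.6, 133.2, 116.9]
tool_rot: [0.728, 0.686, -0.0, -0.0]
force: [-0.1, 0.3, -5.6]
width: 55.4
finger_force: 50.0
```

{"op": "play_rows", "data": {
  "plan": [
    [[0, 0, 0.001, 0, 0, 0], [0, 0, 0.002, 0, 0, 0], [0, 0, 0.002, 0, 0, 0]]
  ]
}}

```text
t: 12.08
tool_pos: [560.8, 133.2, 115.1]
tool_rot: [0.728, 0.686, -0.0, -0.0]
force: [-0.3, 0.9, -6.6]
width: 55.0
finger_force: 50.0
```

{"op": "play_rows", "data": {
  "plan": [
    [[0, 0, 0.0005, 0, 0, 0], [0, 0, 0.001, 0, 0, 0], [0, 0, 0.001, 0, 0, 0]]
  ]
}}

```text
t: 12.45
tool_pos: [560.9, 133.1, 114.2]
tool_rot: [0.728, 0.686, 0.0, 0.0]
force: [-0.1, 0.3, -5.5]
width: 55.1
finger_force: 50.0
```

{"op": "play_rows", "data": {
  "plan": [
    [[0, 0, 0.0005, 0, 0, 0], [0, 0, 0.001, 0, 0, 0], [0, 0, 0.001, 0, 0, 0]]
  ]
}}

```text
t: 12.82
tool_pos: [561.0, 133.2, 113.5]
tool_rot: [0.728, 0.686, 0.0, 0.0]
force: [-0.5, -0.6, -3.0]
width: 55.3
finger_force: 50.0
```

{"op": "play_rows", "data": {
  "plan": [
    [[0, 0, 0.0005, 0, 0, 0], [0, 0, 0.0005, 0, 0, 0]]
  ]
}}

```text
t: 13.08
tool_pos: [561.0, 133.2, 113.4]
tool_rot: [0.728, 0.686, 0.0, 0.0]
force: [-2.7, 0.2, 4.2]
width: 55.3
finger_force: 50.0
```

{"op": "play_rows", "data": {
  "plan": [
    [[0, 0, 0, 0, 0, 0], [0, 0, 0, 0, 0, 0], [0, 0, 0, 0, 0, 0], [0, 0, 0, 0, 0, 0]]
  ],
  "jaw": 0.085,
  "force": 10
}}

```text
t: 13.58
tool_pos: [561.0, 133.1, 112.7]
tool_rot: [0.728, 0.686, 0.0, 0.0]
force: [0.1, 0.6, 0.3]
width: 84.5
finger_force: 0.0
```

```bash
python3 - <<'E'
from h import *
import json
p,r,s=pose();print(p,s["force"],s["width"],s["t"])
c=arm.get_calibration("wrist"); im=arm.grab_frame("wrist");cv2.imwrite("pics/w5.png",im)
json.dump({k:np.array(v).tolist() for k,v in c.items()},open("w5.json","w"))
u=np.array([.0593,.9982,0]);x=np.array([.9982,-.0593,0]);O=np.array([566.6,237.4,125])
# push start: behind rounded end, 50 mm back, yaw 90-3.4
B=O+u*(-15-212.5-50); print(B)
print("up",rel([*p[:2],235],-0.0594))
print("over",rel([B[0],B[1],235],np.pi/2-.0594))
print(s["joint_pos"])
E
```

```text
[560.98225884 133.13162067 112.65670603] [0.08252602 0.58149298 0.27474356] 84.52285357254696 13.575
[550.14425 -39.6005  125.     ]
up [-0.0, 0.0001, -0.1224, 0.0001, -0.0, 0.0004]
over [-0.1731, -0.0006, -0.1224, 0.0001, 0.0001, -1.5704]
[3.96239594e-02 3.95167488e-01 1.61431592e+00 1.38522414e-05
 1.13186366e+00 9.86725008e-02]
```

View pics/w5.png

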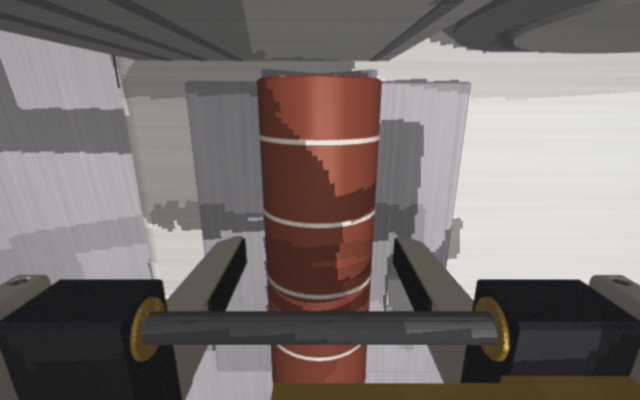

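{"op": "play_rows", "data": {
  "plan": [
    [[0, 0, -0.03, 0, 0, 0], [0, 0, -0.08, 0, 0, 0], [0, 0, -0.13, 0, 0, 0], [0, 0, -0.13, 0, 0, 0]]
  ]
}}

```text
t: 14.12
tool_pos: [563.4, 133.3, 247.5]
tool_rot: [0.728, 0.686, 0.004, 0.003]
force: [0.1, 1.0, -0.1]
width: 85.0
finger_force: 0.0
```

{"op": "play_rows", "data": {
  "plan": [
    [[-0.173, 0, 0.005, 0, 0, -1.57], [-0.173, 0, 0.005, 0, 0, -1.57], [-0.173, 0, 0.005, 0, 0, -1.57], [-0.173, 0, 0.005, 0, 0, -1.57], [-0.173, 0, 0.005, 0, 0, -1.57], [-0.173, 0, 0.005, 0, 0, -1.57], [-0.173, 0, 0.005, 0, 0, -1.57], [-0.173, 0, 0.005, 0, 0, -1.57], [-0.173, 0, 0.005, 0, 0, -1.57], [-0.173, 0, 0.005, 0, 0, -1.57], [-0.173, 0, 0.005, 0, 0, -1.57]]
  ],
  "jaw": 0
}}

```text
t: 15.5
tool_pos: [550.3, -39.5, 236.9]
tool_rot: [0.031, 1.0, 0.0, -0.001]
force: [-0.1, -0.1, -0.1]
width: 0.7
finger_force: 0.0
```

```bash
python3 - <<'E'
from h import *
p,r,s=pose();print(p,s["force"],s["width"],s["t"],s["joint_pos"][5])
u=np.array([.0593,.9982,0]);O=np.array([566.6,237.4,125]);B=O+u*(-277.5)
print(rel([B[0],B[1],115],np.pi/2-.0594))
E
```

```text
[550.31236755 -39.45737936 236.91732074] [-0.0845719  -0.0702132  -0.07703339] 0.7284702032531898 15.5 -1.7825220939411084
[0.0, -0.0002, 0.1219, 0.0003, -0.0012, -0.0027]
```

{"op": "play_rows", "data": {
  "plan": [
    [[0, 0, 0.04, 0, 0, 0], [0, 0, 0.09, 0, 0, 0], [0, 0, 0.122, 0, 0, 0], [0, 0, 0.122, 0, 0, 0], [0, 0.003, 0.122, 0, 0, 0], [0, 0.006, 0.122, 0, 0, 0], [0, 0.009, 0.122, 0, 0, 0], [0, 0.012, 0.122, 0, 0, 0], [0, 0.015, 0.122, 0, 0, 0], [0, 0.018, 0.122, 0, 0, 0], [0, 0.02, 0.122, 0, 0, 0]]
  ]
}}

```text
t: 16.88
tool_pos: [551.8, -19.4, 115.6]
tool_rot: [0.03, 1.0, 0.0, -0.0]
force: [0.7, -0.8, -0.1]
width: 1.0
finger_force: 0.0
```

{"op": "play_rows", "data": {
  "plan": [
    [[0, 0.0015, 0, 0, 0, 0], [0, 0.003, 0, 0, 0, 0], [0, 0.0045, 0, 0, 0, 0], [0, 0.006, 0, 0, 0, 0], [0, 0.0075, 0, 0, 0, 0], [0, 0.009, 0, 0, 0, 0]]
  ]
}}

```text
t: 17.62
tool_pos: [552.4, -10.5, 115.7]
tool_rot: [0.03, 1.0, -0.0, 0.0]
force: [-0.0, -0.2, -0.5]
width: 0.9
finger_force: 0.0
```

{"op": "play_rows", "data": {
  "plan": [
    [[0, 0.001, 0, 0, 0, 0], [0, 0.002, 0, 0, 0, 0], [0, 0.003, 0, 0, 0, 0], [0, 0.004, 0, 0, 0, 0], [0, 0.005, 0, 0, 0, 0], [0, 0.006, 0, 0, 0, 0]]
  ]
}}

```text
t: 18.38
tool_pos: [552.7, -4.5, 115.6]
tool_rot: [0.03, 1.0, -0.0, -0.0]
force: [-1.0, 0.0, 0.2]
width: 0.1
finger_force: 0.0
```

{"op": "play_rows", "data": {
  "plan": [
    [[0, 0.001, 0, 0, 0, 0], [0, 0.002, 0, 0, 0, 0], [0, 0.003, 0, 0, 0, 0], [0, 0.004, 0, 0, 0, 0], [0, 0.005, 0, 0, 0, 0], [0, 0.006, 0, 0, 0, 0]]
  ]
}}

```text
t: 19.12
tool_pos: [553.1, 1.2, 115.7]
tool_rot: [0.03, 1.0, -0.0, -0.0]
force: [-0.5, -4.7, -0.2]
width: 0.1
finger_force: 2.4
```

{"op": "play_rows", "data": {
  "plan": [
    [[0, 0.001, 0, 0, 0, 0], [0, 0.002, 0, 0, 0, 0], [0, 0.003, 0, 0, 0, 0], [0, 0.003, 0, 0, 0, 0]]
  ]
}}

```text
t: 19.62
tool_pos: [553.3, 4.6, 115.6]
tool_rot: [0.03, 1.0, 0.0, -0.0]
force: [-0.3, -3.8, 0.6]
width: 0.6
finger_force: 2.0
```

{"op": "play_rows", "data": {
  "plan": [
    [[0, 0.001, 0, 0, 0, 0], [0, 0.002, 0, 0, 0, 0], [0, 0.003, 0, 0, 0, 0]]
  ]
}}

```text
t: 20.0
tool_pos: [553.5, 7.4, 115.7]
tool_rot: [0.03, 1.0, -0.0, 0.0]
force: [-0.4, -4.4, 0.1]
width: 0.7
finger_force: 2.3
```

```bash
python3 - <<'E'
from h import *
c=arm.get_calibration("top"); im=arm.grab_frame("scene");cs=arm.get_calibration("scene")
u=np.array([.0593,.9982,0]);O=np.array([566.6,237.4,125])
q=proj(cs,[O,O-200*u])[:, :];print(q)
x,y=q[0].astype(int);cv2.imwrite("pics/s2.png",cv2.resize(im[y-50:y+50,x-70:x+60],None,fx=6,fy=6,interpolation=cv2.INTER_CUBIC))
E
```

```text
[[359.63738812 192.88213498]
 [310.45069298 215.00873364]]
```

View pics/s2.png

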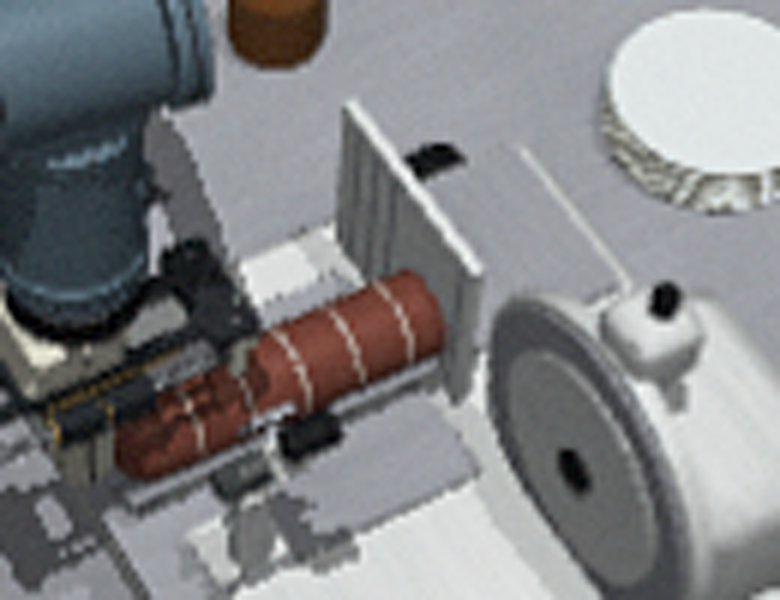

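{"op": "play_rows", "data": {
  "plan": [
    [[0, 0.0005, 0, 0, 0, 0], [0, 0.001, 0, 0, 0, 0]]
  ]
}}

```text
t: 20.3
tool_pos: [553.5, 8.4, 115.7]
tool_rot: [0.03, 1.0, -0.0, 0.0]
force: [-0.9, -4.6, -0.3]
width: 0.6
finger_force: 2.3
```

{"op": "play_rows", "data": {
  "plan": [
    [[0, 0.0003, 0, 0, 0, 0], [0, 0.0006, 0, 0, 0, 0]]
  ]
}}

```text
t: 20.55
tool_pos: [553.5, 9.0, 115.7]
tool_rot: [0.03, 1.0, -0.0, 0.0]
force: [-0.2, -4.3, -0.1]
width: 0.3
finger_force: 2.3
```

{"op": "play_rows", "data": {
  "plan": [
    [[0, 0.0003, 0, 0, 0, 0], [0, 0.0005, 0, 0, 0, 0]]
  ]
}}

```text
t: 20.8
tool_pos: [553.6, 9.5, 115.7]
tool_rot: [0.03, 1.0, -0.0, 0.0]
force: [0.0, -5.6, -0.6]
width: 0.5
finger_force: 2.3
```

{"op": "play_rows", "data": {
  "plan": [
    [[0, 0.0003, 0, 0, 0, 0], [0, 0.0005, 0, 0, 0, 0]]
  ]
}}

```text
t: 21.05
tool_pos: [553.6, 10.0, 115.7]
tool_rot: [0.03, 1.0, 0.0, 0.0]
force: [-0.4, -4.1, -0.7]
width: 0.3
finger_force: 2.3
```

{"op": "play_rows", "data": {
  "plan": [
    [[0, 0.0003, 0, 0, 0, 0], [0, 0.0005, 0, 0, 0, 0]]
  ]
}}

```text
t: 21.3
tool_pos: [553.6, 10.5, 115.7]
tool_rot: [0.03, 1.0, -0.0, -0.0]
force: [-0.1, -4.6, -0.4]
width: 0.5
finger_force: 2.3
```

{"op": "play_rows", "data": {
  "plan": [
    [[0, 0.0003, 0, 0, 0, 0], [0, 0.0006, 0, 0, 0, 0]]
  ]
}}

```text
t: 21.55
tool_pos: [553.7, 10.7, 115.7]
tool_rot: [0.03, 1.0, -0.0, -0.0]
force: [-0.5, -7.2, -1.3]
width: 0.3
finger_force: 3.2
```

{"op": "play_rows", "data": {
  "plan": [
    [[0, 0.0001, 0, 0, 0, 0], [0, 0.0001, 0, 0, 0, 0]]
  ]
}}

```text
t: 21.8
tool_pos: [553.6, 10.7, 115.7]
tool_rot: [0.03, 1.0, -0.0, -0.0]
force: [0.5, -6.2, -0.5]
width: 0.4
finger_force: 3.1
```

{"op": "play_rows", "data": {
  "plan": [
    [[0, 0.0002, 0, 0, 0, 0], [0, 0.0002, 0, 0, 0, 0]]
  ]
}}

```text
t: 22.05
tool_pos: [553.7, 10.7, 115.7]
tool_rot: [0.03, 1.0, -0.001, -0.0]
force: [-0.6, -5.8, -0.3]
width: 0.4
finger_force: 3.4
```

{"op": "play_rows", "data": {
  "plan": [
    [[0, 0.0002, 0, 0, 0, 0], [0, 0.0004, 0, 0, 0, 0], [0, 0.0004, 0, 0, 0, 0]]
  ]
}}

```text
t: 22.42
tool_pos: [553.7, 10.7, 115.7]
tool_rot: [0.03, 1.0, -0.001, -0.0]
force: [0.0, -8.3, -0.3]
width: 0.4
finger_force: 4.0
```

{"op": "play_rows", "data": {
  "plan": [
    [[0, 0.0003, 0, 0, 0, 0], [0, 0.0006, 0, 0, 0, 0], [0, 0.0006, 0, 0, 0, 0]]
  ]
}}

```text
t: 22.8
tool_pos: [553.7, 10.8, 115.7]
tool_rot: [0.03, 1.0, -0.001, -0.0]
force: [-0.7, -10.0, -0.4]
width: 0.5
finger_force: 4.9
```

{"op": "play_rows", "data": {
  "plan": [
    [[0, -0.01, 0, 0, 0, 0], [0, -0.035, 0, 0, 0, 0], [0, -0.04, -0.04, 0, 0, 0], [0, -0.04, -0.1, 0, 0, 0], [0, -0.04, -0.16, 0, 0, 0], [0, -0.04, -0.22, 0, 0, 0], [0, -0.04, -0.265, 0, 0, 0], [0.06, 0.04, -0.265, 0, 0, 0], [0.06, 0.06, -0.265, 0, 0, 0], [0.06, 0.06, -0.265, 0, 0, 0]]
  ],
  "jaw": 0.06
}}

```text
t: 24.05
tool_pos: [495.8, 79.6, 381.6]
tool_rot: [0.027, 1.0, 0.001, 0.001]
force: [0.4, -0.3, 0.2]
width: 60.1
finger_force: 0.0
```

```bash
python3 - <<'E'
from h import *
import json
c=arm.get_calibration("wrist"); im=arm.grab_frame("wrist");cv2.imwrite("pics/w6.png",im)
json.dump({k:np.array(v).tolist() for k,v in c.items()},open("w6.json","w"))
u=np.array([.0593,.9982,0]);x=np.array([.9982,-.0593,0]);O=np.array([566.6,237.4,125])
for n in("hold_grip","foot","salami","salami_cut"):
    for d in arm.spot_in(n,"wrist"):
        k=np.array(d["point"]);print(n,k.round(),round(d["confidence"],2),[((k-O)@x).round(),((k-O)@u).round(),(k[2]-125).round()])
for a in(1.9,2,2.1):
    P=[O+x*(75-130*np.cos(a))+u*(-165+e)+[0,0,43+130*np.sin(a)] for e in(-15,0,15)];print(a,P[1].round(),proj(c,P).round())
print(pose()[0])
E
```

```text
hold_grip [651.  65. 232.] 0.7 [np.float64(95.0), np.float64(-167.0), np.float64(107.0)]
foot [642.  66. 233.] 0.68 [np.float64(85.0), np.float64(-166.0), np.float64(108.0)]
salami [550. 134. 148.] 0.55 [np.float64(-11.0), np.float64(-104.0), np.float64(23.0)]
salami [ 640. -338.   27.] 0.43 [np.float64(107.0), np.float64(-570.0), np.float64(-98.0)]
salami_cut [555. 139. 151.] 0.82 [np.float64(-6.0), np.float64(-99.0), np.float64(26.0)]
1.9 [674.  66. 291.] [[300. 369.]
 [315. 369.]
 [330. 369.]]
2 [686.  65. 286.] [[300. 375.]
 [315. 375.]
 [329. 375.]]
2.1 [697.  64. 280.] [[301. 379.]
 [315. 379.]
 [329. 379.]]
[497.83456203  75.08354913 380.26655644]
```

```bash
python3 - <<'E'
from h import *
import json
L=lambda n:{k:np.array(v) for k,v in json.load(open(n)).items()}
u=np.array([.0593,.9982,0]);x=np.array([.9982,-.0593,0]);O=np.array([566.6,237.4,125])
H=O+75*x-165*u+[0,0,43]
ct=arm.get_calibration("top");cs=arm.get_calibration("scene")
for nm,c in(("w1",L("w1.json")),("top",ct),("scene",cs)):
    print(nm,"hinge",proj(c,[H]).round(),"foot2",proj(c,[H-75*np.cos(2)*x+[0,0,75*np.sin(2)]]).round())
    for a in(1.8,2,2.2): print(a,proj(c,[H-130*np.cos(a)*x+[0,0,130*np.sin(a)]]).round(1))
def dark(f,x0,x1,y0,y1,t=45):
    im=f[y0:y1,x0:x1].max(2); n,lab,st,ce=cv2.connectedComponentsWithStats((im<t).astype(np.uint8))
    for s,k in zip(st[1:],ce[1:]):
        if s[4]>8: print((s[:2]+[x0,y0]).tolist(),s[2:].tolist(),(k+[x0,y0]).round(1))
print("w1");dark(cv2.imread("pics/w1.png"),240,310,270,400)
print("top");dark(cv2.imread("pics/top0.png"),320,360,100,170)
print("scene");sc=arm.grab_frame("scene");cv2.imwrite("pics/s3.png",sc);dark(sc,300,360,180,250);print("s0");dark(cv2.imread("pics/scene0.png"),300,360,180,250)
E
```

```text
w1 hinge [[282. 293.]] foot2 [[275. 345.]]
1.8 [[268.3 383.8]]
2 [[269.1 394.5]]
2.2 [[270.4 399.3]]
top hinge [[336. 149.]] foot2 [[338. 134.]]
1.8 [[337.7 130.1]]
2 [[338.4 121.8]]
2.2 [[339.  114.9]]
scene hinge [[330. 220.]] foot2 [[335. 216.]]
1.8 [[335.6 204.8]]
2 [[339.5 212.1]]
2.2 [[343.1 219.9]]
w1
[270, 287] [25, 3, 59] [282.2 287.9]
[240, 312] [70, 32, 2006] [274.  327.1]
[257, 387] [25, 13, 290] [269.2 393.4]
top
scene
[335, 209] [11, 10, 60] [339.9 213.7]
s0
[336, 210] [10, 9, 52] [340.2 214.2]
```

```bash
python3 - <<'E'
from h import *
u=np.array([.0593,.9982,0]);x=np.array([.9982,-.0593,0]);O=np.array([566.6,237.4,125])
H=O+75*x-165*u+[0,0,43];a=2.02
G=H-130*np.cos(a)*x+[0,0,130*np.sin(a)];print(G)
print(rel([G[0],G[1],350],np.pi/2-.0594),rel(G-[0,0,12],np.pi/2-.0594))
E
```

```text
[688.03117088  64.9018795  285.1031149 ]
[-0.1905, 0.0016, 0.0301, 0.0001, -0.0008, -0.0018] [-0.1905, 0.0016, 0.107, 0.0001, -0.0008, -0.0018]
```

{"op": "play_rows", "data": {
  "plan": [
    [[-0.06, 0.0015, 0.01, 0, 0, 0], [-0.12, 0.0015, 0.02, 0, 0, 0], [-0.17, 0.0015, 0.03, 0, 0, 0], [-0.1905, 0.0015, 0.03, 0, 0, 0], [-0.1905, 0.0015, 0.03, 0, 0, 0], [-0.1905, 0.0015, 0.06, 0, 0, 0], [-0.1905, 0.0015, 0.09, 0, 0, 0], [-0.1905, 0.0015, 0.107, 0, 0, 0], [-0.1905, 0.0015, 0.107, 0, 0, 0], [-0.1905, 0.0015, 0.107, 0, 0, 0]]
  ],
  "jaw": 0.06
}}

```text
t: 25.6
tool_pos: [687.7, 65.7, 275.2]
tool_rot: [0.03, 1.0, -0.0, 0.001]
force: [-0.6, 0.8, -0.5]
width: 60.2
finger_force: 0.0
```

No contact on the way down; pinch gently first.

{"op": "play_rows", "data": {
  "plan": [
    [[0, 0, 0, 0, 0, 0], [0, 0, 0, 0, 0, 0], [0, 0, 0, 0, 0, 0], [0, 0, 0, 0, 0, 0]]
  ],
  "jaw": 0.015,
  "force": 25
}}

```text
t: 26.1
tool_pos: [687.7, 64.5, 273.9]
tool_rot: [0.03, 1.0, -0.001, 0.0]
force: [-0.9, -4.6, 2.4]
width: 29.8
finger_force: 25.0
```

```bash
python3 - <<'E'
from h import *
p,r,s=pose();print(p,s["force"],s["wrist_torque"],s["width"],s["finger_force"])
a0=2.02
for a in np.r_[np.arange(1.9,1.0,-.11)]: print(round(a,2),(.13*np.array([np.cos(a)-np.cos(a0),np.sin(a0)-np.sin(a)])).round(4))
E
```

```text
[687.69067747  64.46806769 273.90618272] [-0.87363771 -4.58330671  2.44226119] [-0.74471105  0.12809727  0.02402086] 29.781340002847916 25.000150501728058
1.9 [ 0.0144 -0.0059]
1.79 [ 0.0282 -0.0098]
1.68 [ 0.0423 -0.0121]
1.57 [ 0.0566 -0.0129]
1.46 [ 0.0708 -0.0121]
1.35 [ 0.0849 -0.0097]
1.24 [ 0.0987 -0.0058]
1.13 [ 0.1119 -0.0005]
1.02 [0.1245 0.0063]
```

{"op": "play_rows", "data": {
  "plan": [
    [[0, -0.0006, 0, 0, 0, 0], [0.0144, -0.0006, -0.0059, 0, 0, 0], [0.0282, -0.0006, -0.0098, 0, 0, 0], [0.0423, -0.0006, -0.0121, 0, 0, 0], [0.0566, -0.0006, -0.0129, 0, 0, 0], [0.0708, -0.0006, -0.0121, 0, 0, 0], [0.0849, -0.0006, -0.0097, 0, 0, 0], [0.0849, -0.0006, -0.0097, 0, 0, 0]]
  ]
}}

```text
t: 27.1
tool_pos: [604.3, 69.6, 285.1]
tool_rot: [0.03, 1.0, -0.001, 0.003]
force: [2.9, -4.2, 4.8]
width: 28.9
finger_force: 25.0
```

```bash
python3 - <<'E'
from h import *
p,r,s=pose();print(p,s["force"],s["wrist_torque"],s["width"],s["finger_force"])
u=np.array([.0593,.9982,0]);x=np.array([.9982,-.0593,0]);O=np.array([566.6,237.4,125])
H=O+75*x-165*u+[0,0,43]; d=p-H; print("r comps",d@x,d@u,d[2])
a0=1.35
for a in np.r_[1.24,np.arange(1.13,.2,-.11),.2]: print(round(a,2),(.13*np.array([np.cos(a)-np.cos(a0),np.sin(a0)-np.sin(a)])).round(4))
E
```

```text
[604.30237785  69.62540043 285.14969838] [ 2.89442697 -4.15634645  4.75192642] [-0.82927856 -0.56275204 -0.00206586] 28.890758604926113 24.99948799610138
r comps -27.410432420733823 -0.2500988328371719 117.1496983758048
1.24 [0.0138 0.0039]
1.13 [0.027  0.0093]
1.02 [0.0396 0.0161]
0.91 [0.0513 0.0242]
0.8 [0.0621 0.0336]
0.69 [0.0718 0.0441]
0.58 [0.0803 0.0556]
0.47 [0.0874 0.068 ]
0.36 [0.0932 0.081 ]
0.25 [0.0975 0.0947]
0.2 [0.0989 0.101 ]
```

{"op": "play_rows", "data": {
  "plan": [
    [[0.0138, 0, 0.0039, 0, 0, 0], [0.027, 0, 0.0093, 0, 0, 0], [0.0396, 0, 0.0161, 0, 0, 0], [0.0513, 0, 0.0242, 0, 0, 0], [0.0621, 0, 0.0336, 0, 0, 0], [0.0718, 0, 0.0441, 0, 0, 0], [0.0803, 0, 0.0556, 0, 0, 0], [0.0874, 0, 0.068, 0, 0, 0], [0.0932, 0, 0.081, 0, 0, 0], [0.0932, 0, 0.081, 0, 0, 0], [0.0932, 0, 0.081, 0, 0, 0]]
  ]
}}

```text
t: 28.48
tool_pos: [507.0, 75.6, 202.3]
tool_rot: [0.03, 1.0, -0.001, -0.003]
force: [-8.9, -4.8, 6.4]
width: 29.6
finger_force: 25.0
```

```bash
python3 - <<'E'
from h import *
p,r,s=pose();print(p,s["force"],s["wrist_torque"],s["width"],s["finger_force"])
u=np.array([.0593,.9982,0]);x=np.array([.9982,-.0593,0]);O=np.array([566.6,237.4,125])
H=O+75*x-165*u+[0,0,43]; d=p-H; print("r comps",d@x,d@u,d[2])
arm.grab_frame("top")
for n in("salami","hold_grip"): print(n,[(np.round(q["point"]),round(q["confidence"],2)) for q in arm.spot_in(n,"top")])
a0=.36
for a in(.3,.24,.18,.14,.1,.08,.05): print(round(a,2),(.13*np.array([np.cos(a)-np.cos(a0),np.sin(a0)-np.sin(a)])).round(4))
E
```

```text
[506.9578556   75.62725119 202.2725138 ] [-8.88338939 -4.75281149  6.40854095] [-0.73828087  1.29175146 -0.0077956 ] 29.62290080594895 25.006207823753357
r comps -124.9356442872229 -0.03158158013695065 34.27251380335022
salami [(array([ 218., -380.,   55.]), 0.8), (array([565., 208., 146.]), 0.64)]
hold_grip [(array([632.,  68., 177.]), 0.41)]
0.3 [0.0025 0.0074]
0.24 [0.0046 0.0149]
0.18 [0.0062 0.0225]
0.14 [0.0071 0.0277]
0.1 [0.0077 0.0328]
0.08 [0.0079 0.0354]
0.05 [0.0082 0.0393]
```

{"op": "play_rows", "data": {
  "plan": [
    [[0.0035, 0, 0.0074, 0, 0, 0], [0.0061, 0, 0.0149, 0, 0, 0], [0.0075, 0, 0.021, 0, 0, 0], [0.008, 0, 0.025, 0, 0, 0], [0.0085, 0, 0.0277, 0, 0, 0], [0.0085, 0, 0.0277, 0, 0, 0]]
  ]
}}

```text
t: 29.38
tool_pos: [498.8, 76.1, 175.0]
tool_rot: [0.03, 1.0, -0.001, -0.002]
force: [-9.2, -5.3, 7.8]
width: 29.5
finger_force: 25.0
```

{"op": "play_rows", "data": {
  "plan": [
    [[0.001, -0.0005, 0.001, 0, 0, 0], [0.0015, -0.0005, 0.002, 0, 0, 0], [0.0015, -0.0005, 0.003, 0, 0, 0], [0.0015, -0.0005, 0.003, 0, 0, 0]]
  ]
}}

```text
t: 29.88
tool_pos: [498.3, 76.2, 172.5]
tool_rot: [0.03, 1.0, -0.0, -0.001]
force: [-8.1, -3.4, 8.8]
width: 29.9
finger_force: 25.0
```

{"op": "play_rows", "data": {
  "plan": [
    [[0.0015, -0.0005, 0.001, 0, 0, 0], [0.0015, -0.0005, 0.002, 0, 0, 0], [0.0015, -0.0005, 0.002, 0, 0, 0]]
  ]
}}

```text
t: 30.25
tool_pos: [498.0, 76.2, 170.8]
tool_rot: [0.03, 1.0, 0.0, 0.0]
force: [-4.3, -1.6, 9.5]
width: 29.6
finger_force: 25.0
```

{"op": "play_rows", "data": {
  "plan": [
    [[0, 0, 0.001, 0, 0, 0], [0, 0, 0.002, 0, 0, 0], [0, 0, 0.002, 0, 0, 0]]
  ]
}}

```text
t: 30.62
tool_pos: [497.5, 76.2, 168.7]
tool_rot: [0.03, 1.0, 0.0, -0.0]
force: [-5.6, -2.2, 7.9]
width: 29.5
finger_force: 25.0
```

{"op": "play_rows", "data": {
  "plan": [
    [[0.0005, 0, 0.001, 0, 0, 0], [0.0005, 0, 0.0015, 0, 0, 0], [0.0005, 0, 0.0015, 0, 0, 0]]
  ]
}}

```text
t: 31.0
tool_pos: [497.2, 76.2, 167.3]
tool_rot: [0.03, 1.0, 0.0, 0.0]
force: [-5.3, -2.0, 8.3]
width: 29.7
finger_force: 25.0
```

```bash
python3 - <<'E'
from h import *
F=[]
for i in range(6): arm.grab_frame("top"); s=arm.get_state(); F.append(s["force"])
print(np.mean(F,0),np.std(F,0),s["tool_pos"],s["t"])
E
```

```text
[-4.9870981  -1.44623061  8.7823985 ] [0.26768479 0.35869873 0.51883654] [497.19874675  76.21915885 167.22687824] 31.3
```

Baseline ≈ 8.7 N at z 167.2.

{"op": "play_rows", "data": {
  "plan": [
    [[0.0003, 0, 0.001, 0, 0, 0], [0.0005, 0, 0.002, 0, 0, 0], [0.0005, 0, 0.002, 0, 0, 0]]
  ]
}}

```text
t: 31.68
tool_pos: [496.8, 76.2, 165.2]
tool_rot: [0.03, 1.0, 0.0, 0.0]
force: [-4.9, -1.2, 7.7]
width: 29.5
finger_force: 25.0
```

```bash
cat > f.py <<'E'
from h import *
F=[]
for i in range(6): arm.grab_frame("top"); s=arm.get_state(); F.append(s["force"])
print(np.mean(F,0),np.std(F,0),s["tool_pos"],s["t"])
E
python3 f.py
```

```text
[-4.92823001 -1.14097057  7.92326556] [0.25436321 0.34324636 0.62089836] [496.83997257  76.22559792 165.21768024] 31.975
```

{"op": "play_rows", "data": {
  "plan": [
    [[0, 0, 0.001, 0, 0, 0], [0, 0, 0.0015, 0, 0, 0], [0, 0, 0.0015, 0, 0, 0]]
  ]
}}

```text
t: 32.35
tool_pos: [496.6, 76.3, 163.7]
tool_rot: [0.03, 1.0, 0.0, -0.0]
force: [-5.9, -1.9, 8.8]
width: 29.5
finger_force: 25.0
```

```bash
python3 f.py
```

```text
[-5.38070273 -1.63297296  8.4511241 ] [0.31477918 0.43981163 0.37192744] [496.59007687  76.24403833 163.67264168] 32.65
```

{"op": "play_rows", "data": {
  "plan": [
    [[0, 0, 0.001, 0, 0, 0], [0, 0, 0.0015, 0, 0, 0], [0, 0, 0.0015, 0, 0, 0]]
  ]
}}

```text
t: 33.02
tool_pos: [496.3, 76.3, 162.1]
tool_rot: [0.03, 1.0, 0.0, -0.0]
force: [-5.8, -1.7, 9.0]
width: 29.8
finger_force: 25.0
```

```bash
python3 f.py
```

```text
[-6.09052619 -1.21437323  8.47600908] [0.36225313 0.22329804 0.49912305] [496.31074922  76.28526632 162.06125876] 33.325
```

{"op": "play_rows", "data": {
  "plan": [
    [[0.0003, 0, 0.001, 0, 0, 0], [0.0003, 0, 0.0012, 0, 0, 0], [0.0003, 0, 0.0012, 0, 0, 0]]
  ]
}}

```text
t: 33.7
tool_pos: [496.2, 76.3, 161.0]
tool_rot: [0.03, 1.0, 0.0, -0.0]
force: [-5.1, -1.4, 8.1]
width: 29.5
finger_force: 25.0
```

```bash
python3 f.py
```

```text
[-5.78085736 -1.44683776  8.74764591] [0.57624998 0.55011773 0.36532388] [496.11992895  76.26637927 160.92684875] 34.0
```

{"op": "play_rows", "data": {
  "plan": [
    [[0.0003, 0, 0.001, 0, 0, 0], [0.0003, 0, 0.0015, 0, 0, 0], [0.0003, 0, 0.0015, 0, 0, 0]]
  ]
}}

```text
t: 34.38
tool_pos: [495.9, 76.3, 159.4]
tool_rot: [0.03, 1.0, 0.0, -0.0]
force: [-5.4, -1.0, 8.3]
width: 29.5
finger_force: 25.0
```

```bash
python3 f.py; python3 - <<'E'
from h import *
import json
u=np.array([.0593,.9982,0]);x=np.array([.9982,-.0593,0]);O=np.array([566.6,237.4,125])
H=O+75*x-165*u+[0,0,43]
p=pose()[0];d=p-H;print(d@x,d@u,d[2])
im=arm.grab_frame("wrist");c=arm.get_calibration("wrist")
cv2.imwrite("pics/w7.png",im)
for a in(0,.05,.1,.15):
    e=[H-r*np.cos(a)*x+[0,0,r*np.sin(a)] for r in(130,105,75)]
    print(a,proj(c,e).round(1).tolist())
E
```

```text
[-5.58394523 -1.07552117  8.2335983 ] [0.24478551 0.4476357  0.56292006] [495.93523219  76.29110125 159.40975604] 34.675
-135.97779327836852 -0.022568015331384583 -8.59024395652537
0 [[319.8, 266.9], [319.7, 305.3], [319.6, 347.7]]
0.05 [[319.8, 273.2], [319.7, 311.3], [319.6, 352.5]]
0.1 [[319.8, 280.5], [319.7, 317.9], [319.7, 357.7]]
0.15 [[319.9, 288.9], [319.8, 325.3], [319.7, 363.4]]
```

```bash
python3 - <<'E'
from h import *
im=cv2.imread("pics/w7.png").max(2)
print([(r,int(im[r,316:324].mean())) for r in range(220,330,3)])
c=arm.get_calibration("wrist");p=pose()[0]
u=np.array([.0593,.9982,0]);x=np.array([.9982,-.0593,0]);O=np.array([566.6,237.4,125]);H=O+75*x-165*u+[0,0,43]
# silhouette rows of a 20 mm bar for candidate angle and hinge x shift
for dx in(0,-4):
  for a in(0,.04,.08,.12,.16):
    G=H+dx*x-130*np.cos(a)*x+[0,0,130*np.sin(a)]
    t=np.linspace(0,2*np.pi,60);q=proj(c,[G+10*np.cos(k)*x+[0,0,10*np.sin(k)] for k in t]);print(dx,a,q[:,1].min().round(1),q[:,1].max().round(1))
print("tcp",proj(c,[p]))
n,lab,st,ce=cv2.connectedComponentsWithStats((im[225:330,280:360]<45).astype(np.uint8))
for s,k in zip(st[1:],ce[1:]):
    if s[4]>60: print((s[:2]+[280,225]).tolist(),s[2:].tolist())
E
```

```text
[(220, 204), (223, 198), (226, 201), (229, 197), (232, 197), (235, 109), (238, 86), (241, 87), (244, 87), (247, 89), (250, 90), (253, 93), (256, 100), (259, 86), (262, 86), (265, 75), (268, 68), (271, 68), (274, 23), (277, 21), (280, 23), (283, 24), (286, 23), (289, 26), (292, 28), (295, 29), (298, 31), (301, 28), (304, 25), (307, 23), (310, 30), (313, 43), (316, 45), (319, 51), (322, 51), (325, 53), (328, 53)]
0 0 248.7 285.5
0 0.04 253.1 291.1
0 0.08 258.1 297.4
0 0.12 263.8 304.4
0 0.16 270.1 312.2
-4 0 242.2 279.1
-4 0.04 246.5 284.5
-4 0.08 251.3 290.6
-4 0.12 256.8 297.5
-4 0.16 263.0 305.1
tcp [[319.73216653 250.20524901]]
[280, 239] [80, 78, 3552]
```

{"op": "play_rows", "data": {
  "plan": [
    [[0, 0, 0, 0, 0, 0], [0, 0, 0, 0, 0, 0], [-0.006, 0, -0.008, 0, 0, 0], [-0.006, 0, -0.016, 0, 0, 0], [-0.006, 0, -0.016, 0, 0, 0]]
  ],
  "jaw": 0.05
}}

```text
t: 35.35
tool_pos: [503.5, 75.4, 175.4]
tool_rot: [0.03, 1.0, 0.0, 0.001]
force: [0.3, -0.2, 0.1]
width: 50.2
finger_force: 0.0
```

```bash
cat > bar.py <<'E'
from h import *
from scipy.optimize import brentq
u=np.array([.0593,.9982,0]);x=np.array([.9982,-.0593,0]);O=np.array([566.6,237.4,125]);H=O+75*x-165*u+[0,0,43]
F=[]
for i in range(4): im=arm.grab_frame("wrist"); s=arm.get_state(); F.append(s["force"])
c=arm.get_calibration("wrist");p=s["tool_pos"];d=p-H
print("F",np.mean(F,0).round(2),"t",s["t"],"tcp",p.round(1),"x,z rel hinge",(d@x).round(1),d[2].round(1),"w",s["width"])
col=im.max(2)[:,314:326].mean(1)
k=np.arange(225,330); e=[r for r in k if col[r]<48 and col[r-1]>=48]; f=[r for r in k if col[r]>=40 and col[r-1]<40]; print("dark starts",e,"ends",f)
t=np.linspace(0,2*np.pi,60)
def rows(a,dx):
    G=H+(dx-130*np.cos(a))*x+[0,0,130*np.sin(a)];q=proj(c,[G+10*np.cos(k)*x+[0,0,10*np.sin(k)] for k in t])[:,1];return q.min(),q.max()
if e:
    for dx in(0,-2,-4):
        a=brentq(lambda a:rows(a,dx)[0]-e[0],-.2,.6);print(dx,"a",round(a,3),"grip z",round(168+130*np.sin(a),1),"bottom",round(rows(a,dx)[1],1))
E
python3 bar.py
```

```text
F [-0.05 -0.09 -0.13] t 35.55 tcp [502.5  75.4 174.3] x,z rel hinge -129.4 6.3 w 50.02246711182867
dark starts [np.int64(247), np.int64(313)] ends [np.int64(284)]
0 a 0.172 grip z 190.3 bottom 285.6
-2 a 0.196 grip z 193.3 bottom 286.4
-4 a 0.218 grip z 196.1 bottom 287.1
```

{"op": "play_rows", "data": {
  "plan": [
    [[0, 0, 0, 0, 0, 0], [0, 0, 0, 0, 0, 0], [0, 0, 0, 0, 0, 0], [0.0005, 0, 0.002, 0, 0, 0], [0.001, 0, 0.004, 0, 0, 0], [0.001, 0, 0.006, 0, 0, 0], [0.0012, 0, 0.008, 0, 0, 0], [0.0012, 0, 0.008, 0, 0, 0], [0.0012, 0, 0.008, 0, 0, 0]]
  ],
  "jaw": 0.015,
  "force": 60
}}

```text
t: 36.67
tool_pos: [501.7, 75.9, 167.9]
tool_rot: [0.03, 1.0, 0.0, 0.001]
force: [-3.8, 2.5, 8.9]
width: 29.2
finger_force: 60.0
```

```bash
python3 bar.py
```

```text
F [-4.47  1.84 10.04] t 36.875 tcp [501.7  75.9 167.9] x,z rel hinge -130.2 -0.1 w 29.604666731348377
dark starts [np.int64(248), np.int64(313)] ends [np.int64(284)]
0 a 0.132 grip z 185.1 bottom 286.9
-2 a 0.156 grip z 188.2 bottom 287.7
-4 a 0.18 grip z 191.3 bottom 288.5
```

{"op": "play_rows", "data": {
  "plan": [
    [[0, 0, 0.001, 0, 0, 0], [0, 0, 0.002, 0, 0, 0], [0, 0, 0.003, 0, 0, 0], [0, 0, 0.003, 0, 0, 0]]
  ]
}}

```text
t: 37.38
tool_pos: [501.4, 75.9, 164.9]
tool_rot: [0.03, 1.0, 0.0, 0.001]
force: [-6.0, 1.7, 9.6]
width: 29.6
finger_force: 60.0
```

```bash
python3 bar.py
```

```text
F [-5.5   2.14 10.43] t 37.575 tcp [501.4  75.9 164.9] x,z rel hinge -130.5 -3.1 w 29.658682433424936
dark starts [np.int64(248), np.int64(313)] ends [np.int64(285)]
0 a 0.109 grip z 182.2 bottom 286.9
-2 a 0.135 grip z 185.5 bottom 287.8
-4 a 0.159 grip z 188.6 bottom 288.6
```

{"op": "play_rows", "data": {
  "plan": [
    [[0.0005, 0, 0.001, 0, 0, 0], [0.0005, 0, 0.002, 0, 0, 0], [0.0005, 0, 0.002, 0, 0, 0]]
  ]
}}

```text
t: 37.95
tool_pos: [501.2, 75.9, 163.0]
tool_rot: [0.03, 1.0, 0.0, 0.001]
force: [-4.7, 2.0, 11.1]
width: 29.9
finger_force: 60.0
```

```bash
python3 bar.py
```

```text
F [-4.89  2.14 10.44] t 38.15 tcp [501.3  75.9 163. ] x,z rel hinge -130.6 -5.0 w 29.612035790264432
dark starts [np.int64(248), np.int64(313)] ends [np.int64(285)]
0 a 0.095 grip z 180.3 bottom 286.9
-2 a 0.121 grip z 183.6 bottom 287.8
-4 a 0.145 grip z 186.8 bottom 288.7
```

{"op": "play_rows", "data": {
  "plan": [
    [[0.0003, 0, 0.001, 0, 0, 0], [0.0003, 0, 0.002, 0, 0, 0], [0.0003, 0, 0.003, 0, 0, 0], [0.0003, 0, 0.0035, 0, 0, 0], [0.0003, 0, 0.0035, 0, 0, 0]]
  ]
}}

```text
t: 38.78
tool_pos: [501.0, 75.9, 160.0]
tool_rot: [0.03, 1.0, 0.0, 0.001]
force: [-5.6, 1.7, 13.9]
width: 29.5
finger_force: 60.0
```

```bash
python3 bar.py
```

```text
F [-5.56  2.09 13.5 ] t 38.975 tcp [501.   75.9 160. ] x,z rel hinge -130.9 -8.0 w 29.546931739337488
dark starts [np.int64(248), np.int64(313)] ends [np.int64(285)]
0 a 0.071 grip z 177.3 bottom 286.9
-2 a 0.098 grip z 180.8 bottom 287.8
-4 a 0.124 grip z 184.1 bottom 288.7
```

{"op": "play_rows", "data": {
  "plan": [
    [[0, 0, 0.001, 0, 0, 0], [0, 0, 0.0018, 0, 0, 0], [0, 0, 0.0018, 0, 0, 0]]
  ]
}}

```text
t: 39.35
tool_pos: [500.9, 76.0, 158.4]
tool_rot: [0.03, 1.0, 0.0, 0.001]
force: [-6.5, 1.6, 14.8]
width: 29.6
finger_force: 60.0
```

```bash
python3 bar.py
```

```text
F [-6.6   2.03 14.78] t 39.55 tcp [500.9  75.9 158.4] x,z rel hinge -131.0 -9.6 w 29.139185780112502
dark starts [np.int64(248), np.int64(313)] ends [np.int64(285)]
0 a 0.06 grip z 175.7 bottom 286.9
-2 a 0.087 grip z 179.3 bottom 287.9
-4 a 0.113 grip z 182.7 bottom 288.8
```

{"op": "play_rows", "data": {
  "plan": [
    [[0, 0, 0, 0, 0, 0], [0, 0, 0, 0, 0, 0], [0, 0, 0, 0, 0, 0], [0, 0, -0.02, 0, 0, 0], [0, 0, -0.06, 0, 0, 0], [0, 0, -0.11, 0, 0, 0], [0, 0, -0.16, 0, 0, 0], [0, 0, -0.16, 0, 0, 0]]
  ],
  "jaw": 0.06
}}

```text
t: 40.55
tool_pos: [502.8, 75.3, 320.2]
tool_rot: [0.03, 1.0, -0.0, 0.004]
force: [-0.0, -0.3, -1.6]
width: 59.9
finger_force: 0.0
```

```bash
python3 - <<'E'
from h import *
im=arm.grab_frame("wrist");c=arm.get_calibration("wrist");p,r,s=pose();print(p,s["force"])
u=np.array([.0593,.9982,0]);x=np.array([.9982,-.0593,0]);O=np.array([566.6,237.4,125]);H=O+75*x-165*u+[0,0,43]
for a in(0,.05,.1,.15): print(a,proj(c,[H-130*np.cos(a)*x+[0,0,130*np.sin(a)]]))
q=proj(c,[H-130*x+[0,0,6]])[0].astype(int)
n,lab,st,ce=cv2.connectedComponentsWithStats((im.max(2)[q[1]-40:q[1]+40,q[0]-40:q[0]+40]<45).astype(np.uint8))
for k,m in zip(st[1:],ce[1:]):
    if k[4]>40: print((k[:2]+q-40).tolist(),k[2:].tolist(),m+q-40)
for n in("salami","hold_grip"): print(n,[(np.round(d["point"]),round(d["confidence"],2)) for d in arm.spot_in(n,"wrist")])
E
```

```text
[501.57279129  75.4172722  317.5251815 ] [-0.1119545   0.1226162  -0.82872584]
0 [[320.03583348 184.3756237 ]]
0.05 [[320.05154227 186.18422227]]
0.1 [[320.06735946 188.37568883]]
0.15 [[320.08323249 190.96430716]]
[306, 175] [29, 12, 251] [321.05976096 179.92031873]
[306, 188] [28, 6, 98] [318.87755102 190.56122449]
salami [(array([553., 144., 148.]), 0.78)]
hold_grip [(array([558.,  72., 176.]), 0.95), (array([552., 145., 148.]), 0.44)]
```

```bash
python3 -c "
from rig import arm
print(arm.sign_off())"
```

```text
the job is handed in; nothing more can be done
None
```

The salami sits in the V trough with its cut face against the thickness plate (about 5 N felt). The hold-down foot presses on it with an estimated 8 to 9 N. Everything is released and the job is handed in, but no pass/fail result came back.

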